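# Seat a brass lens barrel in the V-fixture against its back stop

### The job

Lift the brass lens barrel out of its wooden rest and lay it in the steel V-fixture, plain end towards the back stop and collar outside. Then push it along the Vs until, lying on both flanks, its plain end is pressed firmly but gently against the back stop, and leave it there. The back stop has been set to length and is held only by friction: feel for it and do not shift it, and leave the bystanders where they are.

Things in the scene. Friction and masses are not known exactly. Their poses are not given: they have to be found in the camera images.
- barrel: Brass lens barrel, loose, 0.09 to 0.15 kg: plain round tube, 26 mm diameter, 140 mm long, then a knurled collar, 34 mm diameter, 10 mm long (150 mm in all). Origin on its axis, midway along the 150 mm; x along the axis: plain end at x = +75 mm, collar x = -75 to -65 mm. Centre of mass about x = -3 mm. It starts in the wooden rest, axis 42 mm above the table.
- collar_face (a point): Centre of the flat outer face of the barrel's collar (barrel x = -75 mm); axes as the barrel's.
- wooden_rest: Wooden rest fixed to the table, base 135 x 56 x 8 mm, with two V-notched uprights 12 mm thick, 44 mm high, 55 mm wide, centred at x = -52 and +55 mm; between them the barrel hangs free over 95 mm, 21 mm above the base. Origin at the centre of its underside, z up, x along the barrel it carries (plain end to +x, roughly away from the robot).
- v_fixture: Steel V-fixture fixed to the table. Origin on the table under the middle between its two V-rests; z up, x along the Vs towards the back stop (roughly away from the robot). Base plate 8 mm thick, 64 mm wide, x = -61 to +126 mm. V-rests at x = -50 to -35 and +35 to +50 mm, 47 mm high, 55 mm wide, flanks at 45 degrees, open upward; the 70 mm between them is free for fingers down to the plate.
- seat (a point): Point of the V-fixture 45 mm above its origin, axes as the fixture's: the axis of a barrel lying on both flanks of both Vs runs through it, level, along x. Sliding the released barrel along the Vs takes 1 to 3 N.
- stop_bracket (a point): Front face of the bracket behind the back stop, 103 mm along x from the seat point, at the same height; the bracket is 62 mm high, its screw knob 76 mm. The back stop is a steel disc, 22 mm diameter, on a rod from this bracket along the seat axis. Its face was set anywhere from 25 to 43 mm before this point (60 to 78 mm beyond the seat point); the setting is not reported and must be felt.
- stop_rod_guide (a point): Centre of the bracket's bore, 10 mm inside it. The back stop's rod is held in it by friction only: pushed with more than about 15 N the stop shifts along x and does not spring back. A push of about 10 N on the barrel presses it home without shifting it.
- loupe: Bystander, loose: black eye loupe standing on the table, 41 mm across, 34 mm high. Origin at the centre of its underside.
- cork_block: Bystander, loose: cork block, 57 x 77 x 32 mm. Origin at the centre of its underside.
- oil_bottle: Bystander, loose: amber bottle with black cap, 39 mm across, 80 mm high. Origin at the centre of its underside.
There are look-alikes about, which are no part of the job. Of the things shaped like the barrel, the brass one is meant.

How it is judged:
On the way, in this order (a step that is already met when the one before it is completed fails the run):
1. the barrel is lifted clear of the wooden rest (height (world z) of barrel above 0.06 m and contact force between barrel and wooden_rest below 0.01 N), for 0.1 s.
2. the barrel, lying on a left and a right flank, is pressed against the back stop with more than 3 N (y of barrel in the frame of v_fixture between -0.0015 and 0.0015 m and z of barrel in the frame of v_fixture between 0.0435 and 0.0465 m and angle between the x axis of barrel and the x axis of v_fixture, either way round below 0.02 rad and (contact force between barrel and v_fixture_c0 above 0.1 N or contact force between barrel and v_fixture_c2 above 0.1 N) and (contact force between barrel and v_fixture_c1 above 0.1 N or contact force between barrel and v_fixture_c3 above 0.1 N) and contact force between barrel and back_stop_c0 above 3 N), for 0.3 s.
At the end, for the whole second after the job is handed in: the barrel rests in the V-fixture on a left and a right flank (axis within 1.5 mm and 0.02 rad of its seat), plain end within 1.5 mm of the back stop, at rest (y of barrel in the frame of v_fixture between -0.0015 and 0.0015 m and z of barrel in the frame of v_fixture between 0.0435 and 0.0465 m and angle between the x axis of barrel and the x axis of v_fixture, either way round below 0.02 rad and (contact force between barrel and v_fixture_c0 above 0.1 N or contact force between barrel and v_fixture_c2 above 0.1 N) and (contact force between barrel and v_fixture_c1 above 0.1 N or contact force between barrel and v_fixture_c3 above 0.1 N) and x of back_stop_c0 in the frame of barrel between 0.07 and 0.0795 m and linear speed of barrel below 0.005 m/s); the robot touches nothing.
It fails at once if the back stop is shifted by more than 1.5 mm (distance of back_stop_c0 from where it was at the start of the episode above 0.0015 m).
It fails at once if the barrel is rammed against the back stop with more than 25 N (contact force between barrel and back_stop_c0 above 25 N).
It fails at once if the loupe is moved by more than 20 mm (distance of loupe from where it was at the start of the episode above 0.02 m).
It fails at once if the cork block is moved by more than 20 mm (distance of cork_block from where it was at the start of the episode above 0.02 m).
It fails at once if the oil bottle is moved by more than 20 mm (distance of oil_bottle from where it was at the start of the episode above 0.02 m).
It also fails if it takes over 54 s, if anything falls off the work surface, if the arm or the gripper's body presses on something with over 40 N, if the wrist force passes 120 N, or if a joint passes its speed limit or range.

### The arm

A 7-joint arm with a two-finger parallel gripper is mounted at the origin on a cart in front of the work surface, level with it; the furniture and walls round the work are solid. World frame = base frame: x ahead of the robot, y to its left, z up, the work surface at z = 0. Lengths are in m, angles in rad, forces in N, time in s.
With the tool pointing down it reaches from about 0.4 to 0.875 m from the base axis. Payload 4.4 kg.
Tool frame: the origin (TCP) lies midway between the tips of the shut fingers; the grasp point (between the pads) lies 19 mm behind it; z points along the fingers, y is the line along which they close (so a half turn about z gives the same grasp; the last joint's range is limited). The gripper opens to 85 mm and grips with 20 to 120 N. Pads are 22 mm wide; open, the fingers measure 114 mm over their backs; the gripper's body (76 mm by 85 mm) begins 54 mm behind the grasp point. The pads swing forward as they close: fully open they stand 13 mm farther back than shut.
Start: joints at [1.26, 0.628, 0.038, 1.517, -0.027, 0.996, -0.02], TCP at [0.158, -0.631, 0.231] pointing down, gripper open.
Joint ranges: [-3.06, 3.06], [-0.37, 2.12], [-1.25, 1.32], [0.18, 2.47], [-1.1, 4.24], [0.23, 1.98], [-2.94, 2.94]. Speed limits (rad/s): [2.57, 2.57, 3.14, 3.14, 3.14, 3.14, 3.14].

### API

Orientations are given as a 3x3 rotation matrix whose columns are the frame's x, y, z axes.
In Python, from rig import manip gives the robot as it stands.
- The arm moves only by the shell command python3 -m inch 'ROWS' [OPENING]. ROWS is JSON, a list of rows, each an object of numbers: "x", "y", "z": the shift along the tool's x, y, z in m; "wx", "wy", "wz": the turn, a rotation vector about the tool's x, y, z in rad. A call has exactly 10 rows; each row shifts and turns the commanded pose from where the row before left it, along the tool's axes as they then stand; what a row does not reach is not made up. A row lasts 1/12 s, in which the tool goes at most 41.7 mm and 7.16 degrees, less where a joint would pass 70% of its speed; a pose out of reach is approached as far as the arm can. A call with a gripper value outside its range is refused whole. OPENING is the closure, from -1 (fully open) to 1 (shut), so that 0 is half open, set as the call begins (- or left out, the last holds). The fingers move at their own pace and stop on an object; the grip force is fixed at half the most. Time passes only in rows, so rows that do not move let the fingers close, or fill a call up. It gives the time, the measured TCP pose, the force, the opening and the grip force at its end, in the units of the state.
- manip.get_state(): the state, without advancing time (a new reading comes with each control period).
- manip.read_camera(name): name is "side" or "top" or "wrist"; returns the picture (400x640x3 uint8, blue, green, red); there is no depth.
- manip.camera_params(name): a dict with "fx", "fy", "cx", "cy" (pixels), "view" (4x4, takes a point from world to camera coordinates). Camera axes: x right, y down, z forward; pixel columns grow to the right and rows downward; lengths in m; the calibration is good to about 2 mm. A picture is of the moment at which its call begins: read the wrist's pose just before it. camera_params takes no time and is no camera call; for the wrist camera it gives the pose at the moment of the call.
- manip.job_done(): hands the job in; it is judged then, once.
Trained networks look in the newest picture that a camera, given by its name, has taken for a name from the list of things; names that differ only in an ending like _2 or _b are one class to them, and where a whole thing is asked for, a point or a joint stands for the part that bears it (a point fixed in the world has none). Each returns a list of dicts, best first, with "conf" (0 to 1); they miss things now and then, are a little off and sometimes report something else, mostly with a low value. They report only what shows in the picture. A call takes as long as a camera call. They do not tell look-alikes from the thing itself.
- manip.look_for(camera, target): "position" ([column, row] in pixels, amid what is visible of it).
The state is a dict: "time_s": time; "joint_positions": joint angles; "joint_velocities": joint speeds; "joint_torque": joint torques, N m; "eef_pos": TCP position; "orientation": TCP orientation; "ft_force": force on the tool from outside, world axes, zero at the start; "torque": the same for the moment, N m; "finger_gap": finger opening in m; "gripper_force": force on a finger pad.
Only numpy, scipy, OpenCV 4.12 (cv2) and the standard library are available. Lean on these libraries where they do the work, as an engineer would, in place of code of your own. Each camera call takes 0.05 s, during which the arm holds its last target. There are 200 camera calls.

## Working session

There is one attempt and no reset: what is moved stays moved. The work goes in short steps, Python scripts to look and compute and a shell command to move; the robot and the scene stay as the last step left them, time stands still between calls to the robot, and variables do not carry over. Pictures are saved under pics/ and viewed, at most 10 in all, crops included, and the job is handed in when it is done.

```bash
ls; mkdir -p pics; python3 - <<'E'
from rig import manip
import cv2
s=manip.get_state(); print(s)
for c in("top","side"):
    im=manip.read_camera(c); cv2.imwrite(f"pics/{c}0.png",im)
    p=manip.camera_params(c); print(c,p)
    for t in("barrel","collar_face","wooden_rest","v_fixture","seat","stop_bracket","loupe","cork_block","oil_bottle"):
        print(t,[(r["conf"],r["position"]) for r in manip.look_for(c,t)][:4])
E
```

```text
pics
{'time_s': 0.0, 'joint_positions': array([ 1.26021398,  0.62935342,  0.0384417 ,  1.51837634, -0.02699285,
        0.99626414, -0.02000438]), 'joint_velocities': array([-0.00023932,  0.00132859,  0.00070831,  0.0001594 , -0.00151042,
        0.00050397, -0.00017779]), 'joint_torque': array([ 1.82686788e-03, -5.63403583e+01,  1.22644454e+00, -1.93445832e+01,
        1.09101157e-02,  1.05500247e-02, -4.52715966e-06]), 'eef_pos': array([ 0.15740052, -0.63001668,  0.23038167]), 'orientation': array([[ 9.70190204e-01,  2.42344241e-01, -4.86488742e-04],
       [ 2.42344728e-01, -9.70188499e-01,  1.81929274e-03],
       [-3.10906623e-05, -1.88295798e-03, -9.99998227e-01]]), 'ft_force': array([-0.25067882, -0.47073123, -0.08347714]), 'torque': array([-0.01502577, -0.00920856, -0.03674365]), 'gripper_force': 0.0, 'finger_gap': 0.08546147818401639}
top {'fx': 386.14934451011663, 'fy': 386.14934451011663, 'cx': 320.2225119194667, 'cy': 202.40541239786413, 'view': array([[ 0.01030345, -0.99993258, -0.00535576, -0.01367441],
       [-0.97395621, -0.00882228, -0.22656451,  0.56151896],
      
[... 689 characters left out ...]
array([[ 0.95469249, -0.29758798, -0.00190969, -0.52910639],
       [-0.19724334, -0.62794551, -0.7528476 ,  0.12709584],
       [ 0.22283921,  0.71911462, -0.65819211,  0.96911118],
       [ 0.        ,  0.        ,  0.        ,  1.        ]])}
barrel [(0.97, [265.6, 256.7]), (0.94, [348.2, 235.5]), (0.59, [326.6, 203.8])]
collar_face [(0.87, [348.4, 237.2]), (0.67, [326.3, 203.9]), (0.55, [266.7, 259.8])]
wooden_rest [(0.83, [349.3, 250.0]), (0.18, [330.6, 285.0])]
v_fixture [(0.55, [321.6, 164.3])]
seat [(0.94, [321.4, 164.3])]
stop_bracket [(0.81, [320.7, 163.7])]
loupe [(0.77, [327.8, 287.8]), (0.7, [350.0, 238.5])]
cork_block [(0.84, [416.3, 281.7])]
oil_bottle [(0.75, [311.2, 124.9])]
```

```bash
python3 - <<'E'
import cv2
im=cv2.imread("pics/top0.png")
cv2.imwrite("pics/topc.png",cv2.resize(im[120:300,180:450],None,fx=2.96,fy=2.96,interpolation=cv2.INTER_CUBIC))
im=cv2.imread("pics/side0.png")
cv2.imwrite("pics/sidec.png",cv2.resize(im[100:320,200:460],None,fx=2.7,fy=2.7,interpolation=cv2.INTER_CUBIC))
E
```

```text
(no output)
```

View pics/topc.png

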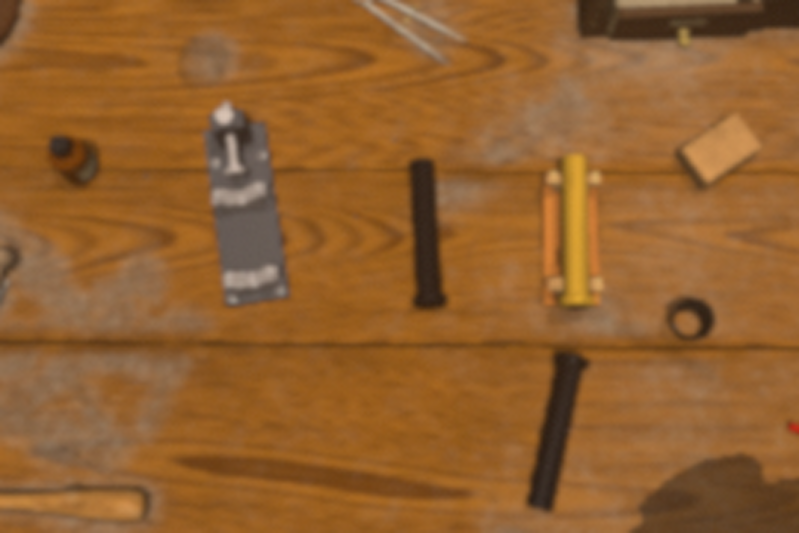

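View pics/sidec.png

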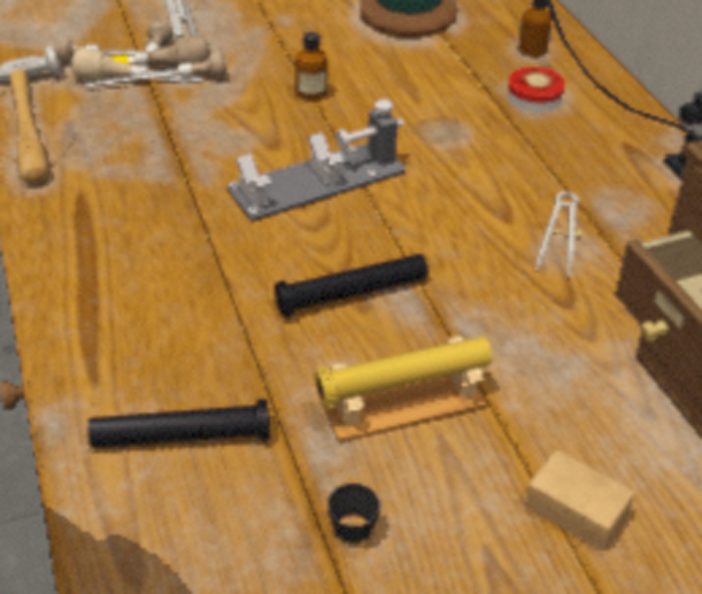

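Look-alikes in the top image: the black tubes at (324,200) and (371,263), and the brass one at (374,198) in the wooden rest. I choose the brass one: its collar is at the near end (375,221) and its plain end at (374,173). The fixture is at (263,190), slightly yawed, with its stop at the far end.

```bash
cat > h.py <<'E'
import numpy as np, cv2
from rig import manip
def bp(p,uv,z):
    V=p["view"];R=V[:3,:3];t=V[:3,3];c=-R.T@t
    uv=np.atleast_2d(uv).astype(float)
    d=np.c_[(uv[:,0]-p["cx"])/p["fx"],(uv[:,1]-p["cy"])/p["fy"],np.ones(len(uv))]@R
    return c+d*((z-c[2])/d[:,2])[:,None]
def proj(p,X):
    q=np.atleast_2d(X)@p["view"][:3,:3].T+p["view"][:3,3]
    return np.c_[q[:,0]/q[:,2]*p["fx"]+p["cx"],q[:,1]/q[:,2]*p["fy"]+p["cy"]]
def big(mask):
    n,l,s,_=cv2.connectedComponentsWithStats(mask.astype(np.uint8))
    i=1+s[1:,4].argmax(); y,x=np.where(l==i); return np.c_[x,y].astype(np.float32)
E
python3 - <<'E'
from h import *
p=manip.camera_params("top"); im=cv2.imread("pics/top0.png"); h=cv2.cvtColor(im,cv2.COLOR_BGR2HSV)
for x,y in((374,197),(366,205),(265,200),(265,170)): print(h[y,x],im[y,x])
H,S,V=[h[...,i].astype(int) for i in range(3)]
roi=np.zeros(H.shape,bool);roi[160:235,355:395]=1
m=(H>20)&(H<32)&(S>130)&roi; pts=big(m); print(len(pts))
X=bp(p,pts,0.042)[:,:2]; c=X.mean(0);w=np.linalg.svd(X-c,full_matrices=0)[2][0]; w*=np.sign(w[0]); s=(X-c)@w
print("barrel",c,c+w*(s.min()+s.max())/2,s.ptp() if hasattr(s,'ptp') else np.ptp(s),np.arctan2(w[1],w[0]))
roi[:]=0;roi[150:230,240:290]=1
m=(S<70)&roi; pts=big(m); X=bp(p,pts,0.008)[:,:2]; r=cv2.minAreaRect((X*1000).astype(np.float32)); print("fix",len(pts),r)
cor=np.array([[228,305],[289,295],[265,122],[207,130]])/2.96+[180,120]
print(bp(p,cor,0.008))
for n,px in(("loupe",(418.9,225.8)),("cork",(424.5,174)),("bottle",(203,174))): print(n,bp(p,px,0.02))
E
```

```text
[ 20 194 218] [ 52 161 218]
[ 14 188 197] [ 52 119 197]
[ 11  47 103] [ 84  91 103]
[ 12  45 102] [ 84  91 102]Traceback (most recent call last):
  File "<stdin>", line 6, in <module>
  File "h.py", line 13, in big
    i=1+s[1:,4].argmax(); y,x=np.where(l==i); return np.c_[x,y].astype(np.float32)
        ~~~~~~~~~~~~~~^^
ValueError: attempt to get argmax of an empty sequence
```

```bash
python3 - <<'E'
from h import *
p=manip.camera_params("top"); im=cv2.imread("pics/top0.png"); h=cv2.cvtColor(im,cv2.COLOR_BGR2HSV)
H,S,V=[h[...,i].astype(int) for i in range(3)]
roi=np.zeros(H.shape,bool);roi[160:235,355:395]=1
m=(H>=18)&(H<32)&(S>130)&roi; pts=big(m); print(len(pts),pts.min(0),pts.max(0))
X=bp(p,pts,0.046)[:,:2]; c=X.mean(0);w=np.linalg.svd(X-c,full_matrices=0)[2][0]; w*=np.sign(w[0]); s=(X-c)@w
print("barrel",c,c+w*(s.min()+s.max())/2,np.ptp(s),np.arctan2(w[1],w[0]))
roi[:]=0;roi[150:230,240:290]=1
m=(S<75)&roi; pts=big(m); X=bp(p,pts,0.008)[:,:2]; r=cv2.minAreaRect((X*1000).astype(np.float32)); print("fix",len(pts),r)
cor=np.array([[228,305],[289,295],[265,122],[207,130]])/2.96+[180,120]
print(bp(p,cor,0.008))
for n,px in(("loupe",(418.9,225.8)),("cork",(424.5,174)),("bottle",(203,174))): print(n,bp(p,px,0.02))
E
```

```text
437 [369. 172.] [379. 223.]
barrel [ 0.57923051 -0.16242344] [ 0.58297095 -0.16245094] 0.15193654500234094 -0.007351692407704854
fix 1192 ((620.2753295898438, 167.90338134765625), (209.22166442871094, 60.257083892822266), 10.023179054260254)
[[0.51063072 0.17777586 0.008     ]
 [0.52130918 0.11737178 0.008     ]
 [0.70268597 0.14860071 0.008     ]
 [0.69349135 0.20814888 0.008     ]]
loupe [[ 0.50480542 -0.29513943  0.02      ]]
cork [[ 0.66214132 -0.31935539  0.02      ]]
bottle [[0.65640171 0.34528669 0.02      ]]
```

```bash
python3 -m inch '[{"wz":0.12},{"wz":0.12},{"x":0.025,"y":-0.027},{"x":0.025,"y":-0.027},{"x":0.025,"y":-0.027},{"x":0.025,"y":-0.027},{"x":0.025,"y":-0.027},{"x":0.025,"y":-0.027},{"x":0.025,"y":-0.027},{"x":0.025,"y":-0.027}]' -1
```

```text
schema error: expected keys x, y, z, wx, wy, wz
```

```bash
python3 -m inch '[{"x":0,"y":0,"z":0,"wx":0,"wy":0,"wz":0.12},{"x":0,"y":0,"z":0,"wx":0,"wy":0,"wz":0.12},{"x":0.025,"y":-0.027,"z":0,"wx":0,"wy":0,"wz":0},{"x":0.025,"y":-0.027,"z":0,"wx":0,"wy":0,"wz":0},{"x":0.025,"y":-0.027,"z":0,"wx":0,"wy":0,"wz":0},{"x":0.025,"y":-0.027,"z":0,"wx":0,"wy":0,"wz":0},{"x":0.025,"y":-0.027,"z":0,"wx":0,"wy":0,"wz":0},{"x":0.025,"y":-0.027,"z":0,"wx":0,"wy":0,"wz":0},{"x":0.025,"y":-0.027,"z":0,"wx":0,"wy":0,"wz":0},{"x":0.025,"y":-0.027,"z":0,"wx":0,"wy":0,"wz":0}]' -1
```

```text
time_s: 1.83
eef_pos: [0.3576, -0.4123, 0.2316]
orientation: [[1.0, 0.005, 0.0], [0.005, -1.0, -0.0], [0.0, 0.0, -1.0]]
ft_force: [0.1, -0.3, 0.3]
finger_gap: 0.0855
gripper_force: 0.0
```

```bash
python3 -m inch '[{"x":0.026,"y":-0.028,"z":0.006,"wx":0,"wy":0,"wz":0},{"x":0.026,"y":-0.028,"z":0.006,"wx":0,"wy":0,"wz":0},{"x":0.026,"y":-0.028,"z":0.006,"wx":0,"wy":0,"wz":0},{"x":0.026,"y":-0.028,"z":0.006,"wx":0,"wy":0,"wz":0},{"x":0.026,"y":-0.028,"z":0.006,"wx":0,"wy":0,"wz":0},{"x":0.026,"y":-0.028,"z":0.006,"wx":0,"wy":0,"wz":0},{"x":0.026,"y":-0.028,"z":0.006,"wx":0,"wy":0,"wz":0},{"x":0.026,"y":-0.028,"z":0.006,"wx":0,"wy":0,"wz":0},{"x":0.024,"y":-0.026,"z":0.006,"wx":0,"wy":0,"wz":0},{"x":0,"y":0,"z":0,"wx":0,"wy":0,"wz":0}]' -1; python3 - <<'E'
from h import *
p=manip.camera_params("wrist");im=manip.read_camera("wrist");cv2.imwrite("pics/w1.png",im); print(manip.get_state()["eef_pos"])
np.save("w1.npy",p,allow_pickle=True)
print(proj(p,[[0.582+d,-.162,.042] for d in(-.075,0,.075)]), manip.look_for("wrist","barrel"),manip.look_for("wrist","collar_face"))
E
```

```text
time_s: 2.67
eef_pos: [0.5926, -0.1529, 0.176]
orientation: [[1.0, 0.016, 0.003], [0.016, -1.0, 0.006], [0.003, -0.006, -1.0]]
ft_force: [1.2, 1.2, 0.4]
finger_gap: 0.0854
gripper_force: 0.0
[ 0.58992119 -0.15700605  0.17638265]
[[328.58951654 282.75360639]
 [330.64685148 204.24199542]
 [333.02017236 113.67179154]] [{'position': [332.1, 198.6], 'conf': 0.8}, {'position': [174.6, 184.1], 'conf': 0.75}, {'position': [318.6, 322.8], 'conf': 0.65}] [{'position': [171.8, 184.8], 'conf': 0.82}, {'position': [319.4, 325.3], 'conf': 0.75}, {'position': [331.9, 198.2], 'conf': 0.65}]
```

View pics/w1.png

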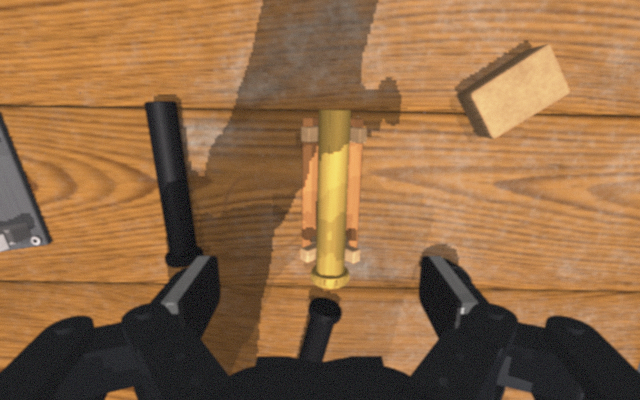

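Brass barrel in the rest, collar near (331,280), plain end (335,110): matches the estimate. I'll descend partway and check it once settled.

```bash
python3 -m inch '[{"x":0,"y":0,"z":0.02,"wx":0,"wy":0,"wz":0},{"x":0,"y":0,"z":0.02,"wx":0,"wy":0,"wz":0},{"x":0,"y":0,"z":0.02,"wx":0,"wy":0,"wz":0},{"x":0,"y":0,"z":0.02,"wx":0,"wy":0,"wz":0},{"x":0,"y":0,"z":0,"wx":0,"wy":0,"wz":0},{"x":0,"y":0,"z":0,"wx":0,"wy":0,"wz":0},{"x":0,"y":0,"z":0,"wx":0,"wy":0,"wz":0},{"x":0,"y":0,"z":0,"wx":0,"wy":0,"wz":0},{"x":0,"y":0,"z":0,"wx":0,"wy":0,"wz":0},{"x":0,"y":0,"z":0,"wx":0,"wy":0,"wz":0}]' -1; python3 - <<'E'
from h import *
p=manip.camera_params("wrist");im=manip.read_camera("wrist");cv2.imwrite("pics/w2.png",im); print(manip.get_state()["eef_pos"],manip.get_state()["orientation"][:2,0])
h=cv2.cvtColor(im,cv2.COLOR_BGR2HSV);H,S,V=[h[...,i].astype(int) for i in range(3)]
pts=big((H>=19)&(H<34)&(S>130)); print(len(pts),pts.min(0),pts.max(0))
mid=[]
for r in range(int(pts[:,1].min())+5,int(pts[:,1].max())-5,5):
    c=pts[pts[:,1]==r,0]; mid.append(((c.min()+c.max())/2,r,c.max()-c.min()))
mid=np.array(mid);X=bp(p,mid[:,:2],.046);print(np.c_[mid,X[:,:2]].round(4)[::4]); print(np.polyfit(X[:,0]-.58,X[:,1],1))
e=pts; print(bp(p,[[pts[:,0].mean(),pts[:,1].min()],[pts[:,0].mean(),pts[:,1].max()]],.046))
E
```

```text
time_s: 3.65
eef_pos: [0.588, -0.1628, 0.0985]
orientation: [[1.0, 0.005, 0.002], [0.005, -1.0, -0.0], [0.002, 0.0, -1.0]]
ft_force: [-0.9, -0.4, 0.7]
finger_gap: 0.0854
gripper_force: 0.0
[ 0.58781658 -0.1627031   0.0982182 ] [0.99998744 0.00478735]
9512 [294. 103.] [344. 346.]
[[ 3.205e+02  1.080e+02  4.300e+01  6.573e-01 -1.632e-01]
 [ 3.195e+02  1.280e+02  4.100e+01  6.464e-01 -1.627e-01]
 [ 3.205e+02  1.480e+02  4.100e+01  6.351e-01 -1.633e-01]
 [ 3.190e+02  1.680e+02  4.000e+01  6.235e-01 -1.625e-01]
 [ 3.195e+02  1.880e+02  3.900e+01  6.114e-01 -1.628e-01]
 [ 3.195e+02  2.080e+02  3.700e+01  5.990e-01 -1.629e-01]
 [ 3.190e+02  2.280e+02  3.800e+01  5.861e-01 -1.626e-01]
 [ 3.195e+02  2.480e+02  3.700e+01  5.728e-01 -1.630e-01]
 [ 3.185e+02  2.680e+02  3.700e+01  5.589e-01 -1.624e-01]
 [ 3.190e+02  2.880e+02  3.600e+01  5.446e-01 -1.628e-01]
 [ 3.185e+02  3.080e+02  3.500e+01  5.298e-01 -1.625e-01]
 [ 3.190e+02  3.280e+02  5.000e+01  5.143e-01 -1.629e-01]]
[-0.00168151 -0.16283635]
[[ 0.6599671  -0.16252728  0.046     ]
 [ 0.49995317 -0.16325668  0.046     ]]
```

```bash
python3 -m inch '[{"x":0,"y":0,"z":0.02,"wx":0,"wy":0,"wz":0},{"x":0,"y":0,"z":0.02,"wx":0,"wy":0,"wz":0},{"x":0,"y":0,"z":0.02,"wx":0,"wy":0,"wz":0},{"x":0,"y":0,"z":0.01,"wx":0,"wy":0,"wz":0},{"x":0,"y":0,"z":0.007,"wx":0,"wy":0,"wz":0},{"x":0,"y":0,"z":0,"wx":0,"wy":0,"wz":0},{"x":0,"y":0,"z":0,"wx":0,"wy":0,"wz":0},{"x":0,"y":0,"z":0,"wx":0,"wy":0,"wz":0},{"x":0,"y":0,"z":0,"wx":0,"wy":0,"wz":0},{"x":0,"y":0,"z":0,"wx":0,"wy":0,"wz":0}]' -1 && python3 -m inch '[{"x":0,"y":0,"z":0,"wx":0,"wy":0,"wz":0},{"x":0,"y":0,"z":0,"wx":0,"wy":0,"wz":0},{"x":0,"y":0,"z":0,"wx":0,"wy":0,"wz":0},{"x":0,"y":0,"z":0,"wx":0,"wy":0,"wz":0},{"x":0,"y":0,"z":0,"wx":0,"wy":0,"wz":0},{"x":0,"y":0,"z":0,"wx":0,"wy":0,"wz":0},{"x":0,"y":0,"z":0,"wx":0,"wy":0,"wz":0},{"x":0,"y":0,"z":0,"wx":0,"wy":0,"wz":0},{"x":0,"y":0,"z":0,"wx":0,"wy":0,"wz":0},{"x":0,"y":0,"z":0,"wx":0,"wy":0,"wz":0}]' 1
```

```text
time_s: 4.53
eef_pos: [0.588, -0.1627, 0.0213]
orientation: [[1.0, 0.005, 0.002], [0.005, -1.0, -0.0], [0.002, 0.0, -1.0]]
ft_force: [-0.2, -0.2, 0.4]
finger_gap: 0.0853
gripper_force: 0.0
time_s: 5.37
eef_pos: [0.5874, -0.1631, 0.0206]
orientation: [[1.0, 0.004, 0.0], [0.004, -1.0, -0.001], [0.0, 0.001, -1.0]]
ft_force: [-1.0, -1.0, 4.3]
finger_gap: 0.0246
gripper_force: 58.7
```

```bash
python3 -m inch '[{"x":0,"y":0,"z":-0.01,"wx":0,"wy":0,"wz":0},{"x":0,"y":0,"z":-0.02,"wx":0,"wy":0,"wz":0},{"x":0,"y":0,"z":-0.02,"wx":0,"wy":0,"wz":0},{"x":0,"y":0,"z":-0.02,"wx":0,"wy":0,"wz":0},{"x":0,"y":0,"z":-0.02,"wx":0,"wy":0,"wz":0},{"x":0,"y":0,"z":-0.02,"wx":0,"wy":0,"wz":0},{"x":0,"y":-0.02,"z":-0.02,"wx":0,"wy":0,"wz":0},{"x":0,"y":-0.03,"z":0,"wx":0,"wy":0,"wz":0},{"x":0,"y":-0.03,"z":0,"wx":0,"wy":0,"wz":0},{"x":0,"y":-0.03,"z":0,"wx":0,"wy":0,"wz":0}]' 1 && python3 -m inch '[{"x":0,"y":-0.03,"z":0,"wx":0,"wy":0,"wz":0},{"x":0,"y":-0.03,"z":0,"wx":0,"wy":0,"wz":0},{"x":0,"y":-0.02,"z":0,"wx":0,"wy":0,"wz":-0.08},{"x":0,"y":0,"z":0,"wx":0,"wy":0,"wz":-0.08},{"x":0,"y":0,"z":0,"wx":0,"wy":0,"wz":0},{"x":0,"y":0,"z":0,"wx":0,"wy":0,"wz":0},{"x":0,"y":0,"z":0,"wx":0,"wy":0,"wz":0},{"x":0,"y":0,"z":0,"wx":0,"wy":0,"wz":0},{"x":0,"y":0,"z":0,"wx":0,"wy":0,"wz":0},{"x":0,"y":0,"z":0,"wx":0,"wy":0,"wz":0}]' 1; python3 - <<'E'
from h import *
p=manip.camera_params("wrist");im=manip.read_camera("wrist");cv2.imwrite("pics/w3.png",im); np.save("w3.npy",p,allow_pickle=True)
o=np.array([.575,.1576]);a=.167
ex=np.array([np.cos(a),np.sin(a)]);ey=np.array([-ex[1],ex[0]])
for f in [(-.061,.032,.008),(-.061,-.032,.008),(.126,-.032,.008),(.126,.032,.008),(-.05,-.0275,.047),(-.05,.0275,.047),(.035,-.0275,.047)]:
    print(f,proj(p,[*(o+f[0]*ex+f[1]*ey),f[2]]).round(1))
E
```

```text
time_s: 6.2
eef_pos: [0.5866, -0.0508, 0.1511]
orientation: [[1.0, 0.005, 0.0], [0.005, -1.0, 0.001], [0.0, -0.001, -1.0]]
ft_force: [0.0, -0.2, -0.9]
finger_gap: 0.0244
gripper_force: 58.9
time_s: 7.03
eef_pos: [0.5864, 0.0267, 0.1503]
orientation: [[0.987, 0.162, -0.0], [0.162, -0.987, -0.0], [-0.0, 0.0, -1.0]]
ft_force: [-0.1, 0.3, -1.0]
finger_gap: 0.0248
gripper_force: 59.0
(-0.061, 0.032, 0.008) [[140.5 243.6]]
(-0.061, -0.032, 0.008) [[210.7 243.4]]
(0.126, -0.032, 0.008) [[187.6  14.9]]
(0.126, 0.032, 0.008) [[103.2  15.3]]
(-0.05, -0.0275, 0.047) [[188.5 250.2]]
(-0.05, 0.0275, 0.047) [[119.  250.5]]
(0.035, -0.0275, 0.047) [[175.3 141.8]]
```

View pics/w3.png

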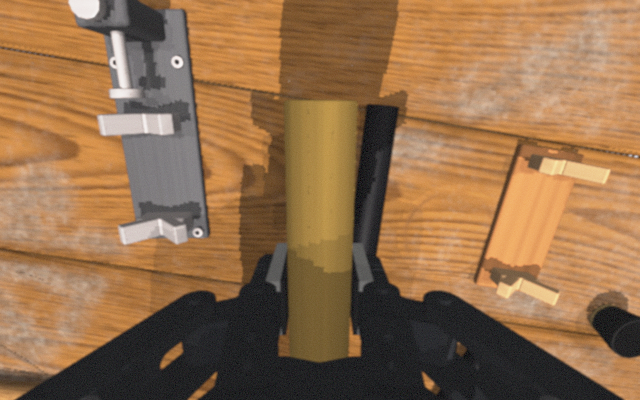

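The fixture is at upper left: near-right plate corner (208,237), far-right (184,9), stop disc (126,93). I'll zoom for accurate corner picks.

```bash
python3 -c "
import cv2
im=cv2.imread('pics/w3.png')[0:260,60:230]
cv2.imwrite('pics/w3c.png',cv2.resize(im,None,fx=2.3,fy=2.3,interpolation=cv2.INTER_CUBIC))
im=cv2.imread('pics/w3.png')[80:260,80:220]
cv2.imwrite('pics/w3c.png',cv2.resize(im,None,fx=3.3,fy=3.3,interpolation=cv2.INTER_CUBIC))"
```

```text
(no output)
```

View pics/w3c.png

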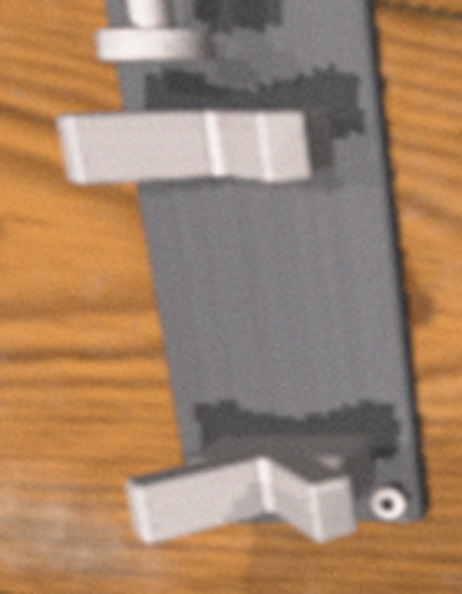

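```bash
python3 - <<'E'
from h import *
from scipy.optimize import least_squares
p=np.load("w3.npy",allow_pickle=True).item()
D=[(426,518,-.061,-.032,0),(150,543,-.05,.0275,.047),(130,480,-.035,.0275,.047),(352,534,-.05,-.0275,.047),(345,475,-.035,-.0275,.047),
(308,178,.035,-.0275,.047),(303,113,.05,-.0275,.047),(72,183,.035,.0275,.047),(58,118,.05,.0275,.047),(268,512,-.05,0,.0266),(263,458,-.035,0,.0266),(222,178,.035,0,.0266),(212,113,.05,0,.0266)]
D=np.array(D);uv=D[:,:2]/3.3+80
def W(q):
    c,s=np.cos(q[2]),np.sin(q[2]);return np.c_[q[0]+c*D[:,2]-s*D[:,3],q[1]+s*D[:,2]+c*D[:,3],D[:,4]]
r=least_squares(lambda q:(proj(p,W(q))-uv).ravel(),[.575,.1576,.167],loss="soft_l1");q=r.x
print(q,(proj(p,W(q))-uv).round(1).tolist())
im=cv2.imread("pics/w3.png");c=bp(p,[[ (150/3.3+80),(60/3.3+80)]],.045);print("stop face ~",(c[0,:2]-q[:2])@[np.cos(q[2]),np.sin(q[2])])
# barrel in hand, and top-camera check
print(manip.get_state()["eef_pos"])
t=manip.camera_params("top");print(proj(t,W(q)).round(1).tolist())
E
```

```text
[0.5794151  0.15906595 0.16298161] [[2.8, -1.5], [-8.6, 0.4], [-5.8, 1.6], [0.0, 3.1], [0.0, 3.1], [0.4, 1.5], [-0.6, -0.3], [-4.7, 0.0], [-4.3, -1.8], [2.1, 0.1], [1.3, -0.3], [1.9, -0.9], [2.2, -1.1]]
stop face ~ 0.06064968608969265
[0.58641778 0.02690997 0.15032607]
[[277.9, 219.1], [254.9, 215.5], [254.3, 210.4], [274.0, 212.6], [273.4, 207.5], [270.4, 184.3], [269.7, 179.4], [251.6, 187.1], [251.0, 182.2], [265.5, 215.4], [264.9, 210.4], [262.0, 187.6], [261.4, 182.7]]
```

```bash
python3 - <<'E'
from h import *
from scipy.optimize import least_squares
p=np.load("w3.npy",allow_pickle=True).item()
a,b,h,l=.0204,.0275,.047,.040
D=[(426,518,-.061,-.032,0),(150,543,-.05,b,l),(130,480,-.035,b,l),(352,534,-.05,-b,l),(345,475,-.035,-b,l),(318,483,-.035,-a,h),(325,541,-.05,-a,h),
(308,178,.035,-b,l),(303,113,.05,-b,l),(263,113,.05,-a,h),(270,179,.035,-a,h),(72,183,.035,b,l),(58,118,.05,b,l),(268,512,-.05,0,.0266),(263,458,-.035,0,.0266),(222,178,.035,0,.0266),(212,113,.05,0,.0266)]
D=np.array(D);uv=D[:,:2]/3.3+80
def W(q):
    c,s=np.cos(q[2]),np.sin(q[2]);return np.c_[q[0]+c*D[:,2]-s*D[:,3],q[1]+s*D[:,2]+c*D[:,3],D[:,4]]
r=least_squares(lambda q:(proj(p,W(q))-uv).ravel(),[.575,.1576,.167],loss="soft_l1");q=r.x
print(q,(proj(p,W(q))-uv).round(1).tolist())
c=bp(p,[[ (150/3.3+80),(60/3.3+80)]],.045);print("stop face ~",(c[0,:2]-q[:2])@[np.cos(q[2]),np.sin(q[2])])
E
```

```text
[0.57874115 0.16005833 0.1789452 ] [[2.6, -1.5], [-3.8, -2.0], [-1.1, -0.4], [2.9, -0.3], [2.7, 0.1], [-1.6, 0.9], [-1.2, 1.2], [2.1, 0.8], [0.9, -0.5], [-1.2, -0.1], [-0.2, 1.5], [-0.7, 0.5], [-0.5, -0.8], [1.8, 0.6], [0.7, 0.2], [-0.1, -0.2], [-0.2, -0.5]]
stop face ~ 0.06119541056288347
```

```bash
python3 -m inch '[{"x":0,"y":-0.025,"z":0,"wx":0,"wy":0,"wz":-0.01},{"x":0,"y":-0.027,"z":0,"wx":0,"wy":0,"wz":0},{"x":0,"y":-0.027,"z":0,"wx":0,"wy":0,"wz":0},{"x":0,"y":-0.027,"z":0,"wx":0,"wy":0,"wz":0},{"x":-0.001,"y":-0.026,"z":0,"wx":0,"wy":0,"wz":0},{"x":0,"y":0,"z":0.02,"wx":0,"wy":0,"wz":0},{"x":0,"y":0,"z":0.02,"wx":0,"wy":0,"wz":0},{"x":0,"y":0,"z":0,"wx":0,"wy":0,"wz":0},{"x":0,"y":0,"z":0,"wx":0,"wy":0,"wz":0},{"x":0,"y":0,"z":0,"wx":0,"wy":0,"wz":0}]' 1; python3 - <<'E'
from h import *
p=manip.camera_params("wrist");im=manip.read_camera("wrist");np.save("w4.npy",p,allow_pickle=True)
cv2.imwrite("pics/w4.png",im);cv2.imwrite("pics/w4c.png",cv2.resize(im[0:300,180:480],None,fx=2,fy=2,interpolation=cv2.INTER_CUBIC))
E
```

```text
time_s: 7.92
eef_pos: [0.5634, 0.1568, 0.111]
orientation: [[0.985, 0.173, 0.001], [0.173, -0.985, -0.0], [0.001, 0.0, -1.0]]
ft_force: [0.1, -0.2, -1.0]
finger_gap: 0.0244
gripper_force: 59.1
```

View pics/w4c.png

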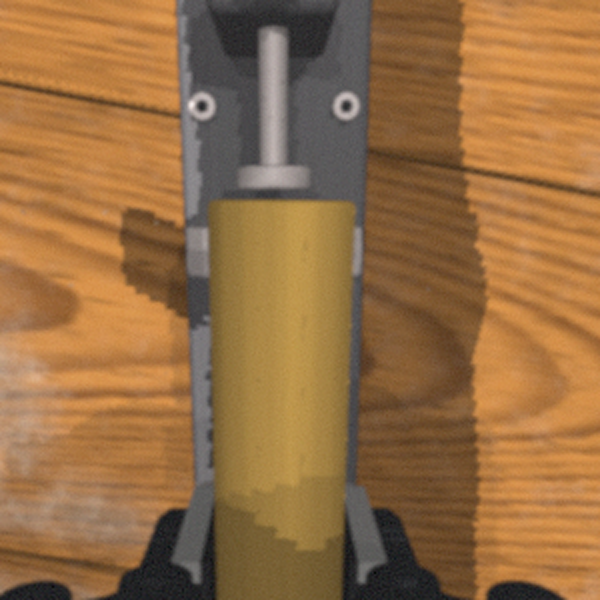

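```bash
python3 - <<'E'
from h import *
p=np.load("w4.npy",allow_pickle=True).item();s=manip.get_state();T=s["eef_pos"];print(T)
ex=s["orientation"][:,0];ey=s["orientation"][:,1]
def rel(u,v,z): 
    d=bp(p,[180+u/2,v/2],z)[0]-T; return round(d@ex*1000,1),round(d@ey*1000,1)
zb=T[2]+.021
print("barrel end",rel(283,200,zb+.013),rel(283,200,zb),rel(210,205,zb),rel(356,205,zb))
for v in(165,188): print("disc",v,[rel(274,v,z) for z in(.056,.045,.034)])
print("V2 outer",[rel(187,v,.040) for v in(228,275)],[rel(362,v,.040) for v in(228,275)])
print("plate",[rel(u,v,.008) for u,v in((178,0),(197,480),(372,0),(358,450))])
print("screws",rel(202,106,.008),rel(346,106,.008))
V=p["view"];print("cam",((-V[:3,:3].T@V[:3,3])-T)@s["orientation"], V[2,:3])
E
```

```text
[0.56372385 0.15687068 0.11138548]
barrel end (np.float64(72.5), np.float64(0.9)) (np.float64(72.6), np.float64(0.9)) (np.float64(71.8), np.float64(-11.6)) (np.float64(71.8), np.float64(13.5))
disc 165 [(np.float64(82.5), np.float64(-1.0)), (np.float64(83.1), np.float64(-1.1)), (np.float64(83.7), np.float64(-1.2))]
disc 188 [(np.float64(76.4), np.float64(-1.1)), (np.float64(76.7), np.float64(-1.1)), (np.float64(76.9), np.float64(-1.2))]
V2 outer [(np.float64(65.1), np.float64(-27.8)), (np.float64(50.9), np.float64(-28.4))] [(np.float64(65.1), np.float64(25.8)), (np.float64(50.9), np.float64(26.3))]
plate [(np.float64(135.5), np.float64(-32.2)), (np.float64(-31.5), np.float64(-31.7)), (np.float64(135.5), np.float64(30.4)), (np.float64(-19.0), np.float64(30.9))]
screws (np.float64(103.8), np.float64(-25.5)) (np.float64(103.8), np.float64(22.9))
cam [ 7.16531515e-02  1.31692384e-04 -1.41903448e-01] [-0.27227053 -0.04768022 -0.96103869]
```

Relative to the TCP: fixture axis at y = -1 mm, barrel at +1 mm, stop face about 4 mm beyond the barrel end. I'll correct by x -3 mm and y -2 mm, then lower.

```bash
python3 -m inch '[{"x":-0.003,"y":-0.002,"z":0,"wx":0,"wy":0,"wz":0},{"x":0,"y":0,"z":0.015,"wx":0,"wy":0,"wz":0},{"x":0,"y":0,"z":0.02,"wx":0,"wy":0,"wz":0},{"x":0,"y":0,"z":0.02,"wx":0,"wy":0,"wz":0},{"x":0,"y":0,"z":0.015,"wx":0,"wy":0,"wz":0},{"x":0,"y":0,"z":0.008,"wx":0,"wy":0,"wz":0},{"x":0,"y":0,"z":0.004,"wx":0,"wy":0,"wz":0},{"x":0,"y":0,"z":0.002,"wx":0,"wy":0,"wz":0},{"x":0,"y":0,"z":0,"wx":0,"wy":0,"wz":0},{"x":0,"y":0,"z":0,"wx":0,"wy":0,"wz":0}]' 1
```

```text
time_s: 8.8
eef_pos: [0.5601, 0.1589, 0.0272]
orientation: [[0.985, 0.174, 0.002], [0.174, -0.985, 0.0], [0.002, -0.0, -1.0]]
ft_force: [-0.5, 0.3, -0.8]
finger_gap: 0.0243
gripper_force: 59.1
```

```bash
python3 -m inch '[{"x":0,"y":0,"z":0.001,"wx":0,"wy":0,"wz":0},{"x":0,"y":0,"z":0.001,"wx":0,"wy":0,"wz":0},{"x":0,"y":0,"z":0.0005,"wx":0,"wy":0,"wz":0},{"x":0,"y":0,"z":0,"wx":0,"wy":0,"wz":0},{"x":0,"y":0,"z":0,"wx":0,"wy":0,"wz":0},{"x":0,"y":0,"z":0,"wx":0,"wy":0,"wz":0},{"x":0,"y":0,"z":0,"wx":0,"wy":0,"wz":0},{"x":0,"y":0,"z":0,"wx":0,"wy":0,"wz":0},{"x":0,"y":0,"z":0,"wx":0,"wy":0,"wz":0},{"x":0,"y":0,"z":0,"wx":0,"wy":0,"wz":0}]' 1
```

```text
time_s: 9.63
eef_pos: [0.56, 0.1585, 0.0243]
orientation: [[0.985, 0.174, 0.001], [0.174, -0.985, 0.0], [0.001, 0.0, -1.0]]
ft_force: [0.1, -1.4, 6.0]
finger_gap: 0.0247
gripper_force: 59.6
```

```bash
python3 -m inch '[{"x":0,"y":0,"z":0,"wx":0,"wy":0,"wz":0},{"x":0,"y":0,"z":0,"wx":0,"wy":0,"wz":0},{"x":0,"y":0,"z":0,"wx":0,"wy":0,"wz":0},{"x":0,"y":0,"z":0,"wx":0,"wy":0,"wz":0},{"x":0,"y":0,"z":0,"wx":0,"wy":0,"wz":0},{"x":0,"y":0,"z":0,"wx":0,"wy":0,"wz":0},{"x":0,"y":0,"z":-0.005,"wx":0,"wy":0,"wz":0},{"x":0,"y":0,"z":-0.015,"wx":0,"wy":0,"wz":0},{"x":0,"y":0,"z":-0.02,"wx":0,"wy":0,"wz":0},{"x":0,"y":0,"z":-0.02,"wx":0,"wy":0,"wz":0}]' -1 && python3 -m inch '[{"x":0,"y":0,"z":-0.02,"wx":0,"wy":0,"wz":0},{"x":0,"y":0,"z":-0.02,"wx":0,"wy":0,"wz":0},{"x":0,"y":0,"z":-0.015,"wx":0,"wy":0,"wz":0},{"x":-0.02,"y":0,"z":0,"wx":0,"wy":0,"wz":0},{"x":-0.03,"y":0,"z":0,"wx":0,"wy":0,"wz":0},{"x":-0.03,"y":0,"z":0,"wx":0,"wy":0,"wz":0},{"x":-0.024,"y":0,"z":0,"wx":0,"wy":0,"wz":0},{"x":0,"y":0,"z":0,"wx":0,"wy":0,"wz":0},{"x":0,"y":0,"z":0,"wx":0,"wy":0,"wz":0},{"x":0,"y":0,"z":0,"wx":0,"wy":0,"wz":0}]' -1; python3 - <<'E'
from h import *
p=manip.camera_params("wrist");im=manip.read_camera("wrist");np.save("w5.npy",p,allow_pickle=True);cv2.imwrite("pics/w5.png",im)
E
```

```text
time_s: 10.47
eef_pos: [0.559, 0.1586, 0.0844]
orientation: [[0.985, 0.174, -0.001], [0.174, -0.985, -0.0], [-0.001, 0.0, -1.0]]
ft_force: [0.4, 0.5, 0.3]
finger_gap: 0.0853
gripper_force: 0.0
time_s: 11.3
eef_pos: [0.4584, 0.1411, 0.1394]
orientation: [[0.985, 0.174, 0.002], [0.174, -0.985, 0.001], [0.003, -0.0, -1.0]]
ft_force: [0.7, -0.0, 0.2]
finger_gap: 0.0855
gripper_force: 0.0
```

View pics/w5.png

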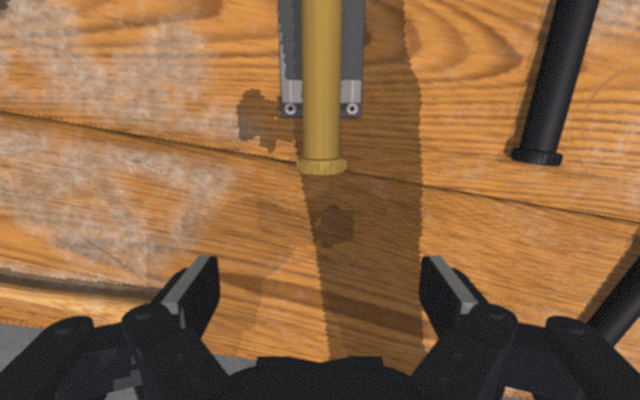

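The barrel lies in the Vs with its collar outside, face around (323,172). Next: locate it relative to the TCP.

```bash
python3 - <<'E'
from h import *
p=np.load("w5.npy",allow_pickle=True).item();s=manip.get_state();T=s["eef_pos"];ex,ey=s["orientation"][:,0],s["orientation"][:,1]
for u,v,z in((323,162,.062),(323,174,.035),(323,173,.045),(299,165,.045),(347,165,.045),(320,20,.050),(279.5,117,.004),(363,117,.004)):
    d=bp(p,[u,v],z)[0]-T;print(u,v,z,(d@ex*1000).round(1),(d@ey*1000).round(1))
print(T)
E
```

```text
323 162 0.062 34.5 2.6
323 174 0.035 20.9 2.9
323 173 0.045 23.7 2.8
299 165 0.045 29.5 -14.3
347 165 0.045 29.5 19.8
320 20 0.05 121.1 0.6
279.5 117 0.004 61.0 -31.7
363 117 0.004 61.0 35.1
[0.45871068 0.14106245 0.1392286 ]
```

```bash
python3 -m inch '[{"x":0,"y":0.0025,"z":0,"wx":0,"wy":0,"wz":0},{"x":0,"y":0,"z":0.01,"wx":0,"wy":0,"wz":0},{"x":0,"y":0,"z":0.02,"wx":0,"wy":0,"wz":0},{"x":0,"y":0,"z":0.02,"wx":0,"wy":0,"wz":0},{"x":0,"y":0,"z":0.02,"wx":0,"wy":0,"wz":0},{"x":0,"y":0,"z":0.02,"wx":0,"wy":0,"wz":0},{"x":0,"y":0,"z":0.007,"wx":0,"wy":0,"wz":0},{"x":0,"y":0,"z":0,"wx":0,"wy":0.06,"wz":0},{"x":0,"y":0,"z":0,"wx":0,"wy":0.06,"wz":0},{"x":0,"y":0,"z":0,"wx":0,"wy":0,"wz":0}]' 1 && python3 -m inch '[{"x":0.003,"y":0,"z":0,"wx":0,"wy":0,"wz":0},{"x":0.003,"y":0,"z":0,"wx":0,"wy":0,"wz":0},{"x":0.003,"y":0,"z":0.001,"wx":0,"wy":0,"wz":0},{"x":0,"y":0,"z":0,"wx":0,"wy":0,"wz":0},{"x":0,"y":0,"z":0,"wx":0,"wy":0,"wz":0},{"x":0,"y":0,"z":0,"wx":0,"wy":0,"wz":0},{"x":0,"y":0,"z":0,"wx":0,"wy":0,"wz":0},{"x":0,"y":0,"z":0,"wx":0,"wy":0,"wz":0},{"x":0,"y":0,"z":0,"wx":0,"wy":0,"wz":0},{"x":0,"y":0,"z":0,"wx":0,"wy":0,"wz":0}]' 1
```

```text
time_s: 12.18
eef_pos: [0.4498, 0.1426, 0.0396]
orientation: [[0.985, 0.174, 0.014], [0.174, -0.985, 0.018], [0.017, -0.016, -1.0]]
ft_force: [-0.4, 0.4, 0.3]
finger_gap: -0.0001
gripper_force: 0.0
time_s: 13.02
eef_pos: [0.4591, 0.1441, 0.039]
orientation: [[0.984, 0.176, 0.015], [0.175, -0.984, 0.019], [0.018, -0.016, -1.0]]
ft_force: [1.1, -0.3, -0.0]
finger_gap: 0.0001
gripper_force: 0.0
```

```bash
python3 - <<'E'
from h import *
s=manip.get_state();print(s["joint_positions"].round(3),s["eef_pos"],s["orientation"].round(3),s["ft_force"])
E
```

```text
[-0.464  0.73   0.164  2.147 -0.456  0.278 -1.298] [0.45912529 0.14405914 0.03899917] [[ 0.984  0.176  0.015]
 [ 0.175 -0.984  0.019]
 [ 0.018 -0.016 -1.   ]] [ 1.11317866 -0.32749874 -0.01401735]
```

```bash
python3 -m inch '[{"x":0.003,"y":0,"z":0,"wx":0,"wy":0,"wz":0},{"x":0.003,"y":0,"z":0,"wx":0,"wy":0,"wz":0},{"x":0.003,"y":0,"z":0,"wx":0,"wy":0,"wz":0},{"x":0.001,"y":0,"z":0,"wx":0,"wy":0,"wz":0},{"x":0.0005,"y":0,"z":0,"wx":0,"wy":0,"wz":0},{"x":0.0005,"y":0,"z":0,"wx":0,"wy":0,"wz":0},{"x":0.0005,"y":0,"z":0,"wx":0,"wy":0,"wz":0},{"x":0.0005,"y":0,"z":0,"wx":0,"wy":0,"wz":0},{"x":0,"y":0,"z":0,"wx":0,"wy":0,"wz":0},{"x":0,"y":0,"z":0,"wx":0,"wy":0,"wz":0}]' 1; python3 - <<'E'
from h import *
p=manip.camera_params("wrist");im=manip.read_camera("wrist");cv2.imwrite("pics/w6.png",im)
s=manip.get_state();print(s["ft_force"],s["eef_pos"])
E
```

```text
time_s: 13.85
eef_pos: [0.471, 0.1462, 0.0392]
orientation: [[0.984, 0.176, 0.015], [0.175, -0.984, 0.019], [0.018, -0.016, -1.0]]
ft_force: [-0.1, 0.8, 0.2]
finger_gap: 0.0002
gripper_force: 0.0
[ 0.71322954 -0.55840846 -0.25648228] [0.4709505  0.1461819  0.03922957]
```

View pics/w6.png

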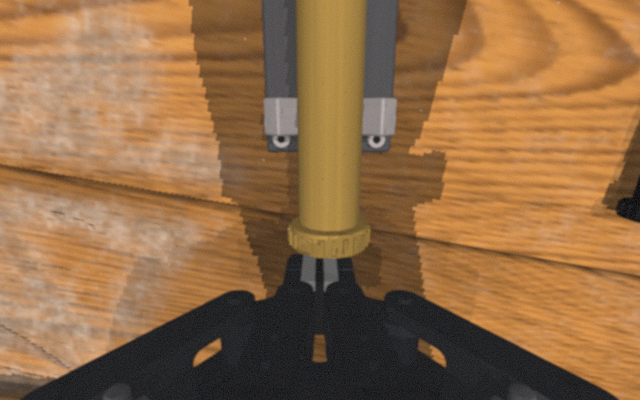

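Barrel centred in the Vs (330 vs. V centre 330.5), but the fingers sit at column 320, about 3.5 mm left of the collar centre. I'll correct that and the roll before pushing.

```bash
python3 -m inch '[{"x":0,"y":0.002,"z":0,"wx":-0.009,"wy":0,"wz":0},{"x":0,"y":0.0015,"z":0,"wx":-0.009,"wy":0,"wz":0},{"x":0,"y":0,"z":0,"wx":0,"wy":0,"wz":0},{"x":0.0005,"y":0,"z":0,"wx":0,"wy":0,"wz":0},{"x":0.0005,"y":0,"z":0,"wx":0,"wy":0,"wz":0},{"x":0.0005,"y":0,"z":0,"wx":0,"wy":0,"wz":0},{"x":0.0005,"y":0,"z":0,"wx":0,"wy":0,"wz":0},{"x":0,"y":0,"z":0,"wx":0,"wy":0,"wz":0},{"x":0,"y":0,"z":0,"wx":0,"wy":0,"wz":0},{"x":0,"y":0,"z":0,"wx":0,"wy":0,"wz":0}]' 1
```

```text
time_s: 14.73
eef_pos: [0.4735, 0.1432, 0.0392]
orientation: [[0.984, 0.175, 0.018], [0.175, -0.985, 0.001], [0.018, 0.002, -1.0]]
ft_force: [-0.7, 0.1, -0.4]
finger_gap: 0.0001
gripper_force: 0.5
```

```bash
python3 -m inch '[{"x":0.0005,"y":0,"z":0,"wx":0,"wy":0,"wz":0},{"x":0.0005,"y":0,"z":0,"wx":0,"wy":0,"wz":0},{"x":0.0005,"y":0,"z":0,"wx":0,"wy":0,"wz":0},{"x":0.0005,"y":0,"z":0,"wx":0,"wy":0,"wz":0},{"x":0,"y":0,"z":0,"wx":0,"wy":0,"wz":0},{"x":0,"y":0,"z":0,"wx":0,"wy":0,"wz":0},{"x":0,"y":0,"z":0,"wx":0,"wy":0,"wz":0},{"x":0,"y":0,"z":0,"wx":0,"wy":0,"wz":0},{"x":0,"y":0,"z":0,"wx":0,"wy":0,"wz":0},{"x":0,"y":0,"z":0,"wx":0,"wy":0,"wz":0}]' 1
```

```text
time_s: 15.57
eef_pos: [0.4758, 0.1433, 0.0393]
orientation: [[0.984, 0.175, 0.019], [0.175, -0.985, 0.001], [0.019, 0.003, -1.0]]
ft_force: [0.2, 0.1, 0.8]
finger_gap: -0.0005
gripper_force: 0.1
```

```bash
python3 -m inch '[{"x":0.0005,"y":0,"z":0,"wx":0,"wy":0,"wz":0},{"x":0.0005,"y":0,"z":0,"wx":0,"wy":0,"wz":0},{"x":0.0005,"y":0,"z":0,"wx":0,"wy":0,"wz":0},{"x":0.0005,"y":0,"z":0,"wx":0,"wy":0,"wz":0},{"x":0,"y":0,"z":0,"wx":0,"wy":0,"wz":0},{"x":0,"y":0,"z":0,"wx":0,"wy":0,"wz":0},{"x":0,"y":0,"z":0,"wx":0,"wy":0,"wz":0},{"x":0,"y":0,"z":0,"wx":0,"wy":0,"wz":0},{"x":0,"y":0,"z":0,"wx":0,"wy":0,"wz":0},{"x":0,"y":0,"z":0,"wx":0,"wy":0,"wz":0}]' 1; python3 - <<'E'
from h import *
F=[]
for i in range(4):
    manip.read_camera("wrist") if i<3 else cv2.imwrite("pics/w7.png",manip.read_camera("wrist")); F.append(manip.get_state()["ft_force"])
print(np.array(F).round(2),manip.get_state()["eef_pos"])
a=cv2.imread("pics/w6.png");b=cv2.imread("pics/w7.png")
cv2.imwrite("pics/cmp.png",np.hstack([a[90:300,220:440],b[90:300,220:440]]))
E
```

```text
time_s: 16.4
eef_pos: [0.4776, 0.1437, 0.0393]
orientation: [[0.984, 0.175, 0.019], [0.175, -0.985, 0.001], [0.018, 0.003, -1.0]]
ft_force: [-1.2, 0.2, -0.3]
finger_gap: 0.0005
gripper_force: 0.5
[[-0.29 -0.61  0.28]
 [-1.02 -0.36  0.44]
 [-0.83 -0.98 -0.82]
 [-1.07 -1.04 -0.15]] [0.47761287 0.14373616 0.03929214]
```

View pics/cmp.png

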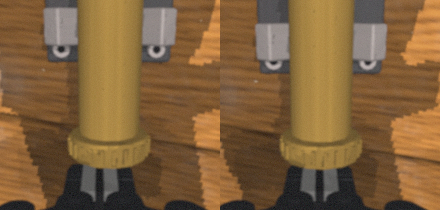

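In contact and the barrel is sliding with the fingers (drag about 1 N), centred. The stop should be 1–2 mm ahead, so finer steps now.

```bash
python3 -m inch '[{"x":0.0003,"y":0,"z":0,"wx":0,"wy":0,"wz":0},{"x":0.0003,"y":0,"z":0,"wx":0,"wy":0,"wz":0},{"x":0.0003,"y":0,"z":0,"wx":0,"wy":0,"wz":0},{"x":0,"y":0,"z":0,"wx":0,"wy":0,"wz":0},{"x":0,"y":0,"z":0,"wx":0,"wy":0,"wz":0},{"x":0,"y":0,"z":0,"wx":0,"wy":0,"wz":0},{"x":0,"y":0,"z":0,"wx":0,"wy":0,"wz":0},{"x":0,"y":0,"z":0,"wx":0,"wy":0,"wz":0},{"x":0,"y":0,"z":0,"wx":0,"wy":0,"wz":0},{"x":0,"y":0,"z":0,"wx":0,"wy":0,"wz":0}]' 1
```

```text
time_s: 17.43
eef_pos: [0.4786, 0.144, 0.0394]
orientation: [[0.984, 0.175, 0.019], [0.175, -0.985, 0.001], [0.019, 0.002, -1.0]]
ft_force: [-0.3, 0.1, -0.2]
finger_gap: 0.0001
gripper_force: 0.1
```

```bash
python3 -m inch '[{"x":0.0003,"y":0,"z":0,"wx":0,"wy":0,"wz":0},{"x":0.0003,"y":0,"z":0,"wx":0,"wy":0,"wz":0},{"x":0.0003,"y":0,"z":0,"wx":0,"wy":0,"wz":0},{"x":0,"y":0,"z":0,"wx":0,"wy":0,"wz":0},{"x":0,"y":0,"z":0,"wx":0,"wy":0,"wz":0},{"x":0,"y":0,"z":0,"wx":0,"wy":0,"wz":0},{"x":0,"y":0,"z":0,"wx":0,"wy":0,"wz":0},{"x":0,"y":0,"z":0,"wx":0,"wy":0,"wz":0},{"x":0,"y":0,"z":0,"wx":0,"wy":0,"wz":0},{"x":0,"y":0,"z":0,"wx":0,"wy":0,"wz":0}]' 1
```

```text
time_s: 18.27
eef_pos: [0.4791, 0.1441, 0.0393]
orientation: [[0.984, 0.175, 0.018], [0.175, -0.985, 0.001], [0.018, 0.002, -1.0]]
ft_force: [-1.4, -1.2, 1.1]
finger_gap: -0.0001
gripper_force: 1.0
```

```bash
python3 -m inch '[{"x":0.0003,"y":0,"z":0,"wx":0,"wy":0,"wz":0},{"x":0.0003,"y":0,"z":0,"wx":0,"wy":0,"wz":0},{"x":0.0003,"y":0,"z":0,"wx":0,"wy":0,"wz":0},{"x":0,"y":0,"z":0,"wx":0,"wy":0,"wz":0},{"x":0,"y":0,"z":0,"wx":0,"wy":0,"wz":0},{"x":0,"y":0,"z":0,"wx":0,"wy":0,"wz":0},{"x":0,"y":0,"z":0,"wx":0,"wy":0,"wz":0},{"x":0,"y":0,"z":0,"wx":0,"wy":0,"wz":0},{"x":0,"y":0,"z":0,"wx":0,"wy":0,"wz":0},{"x":0,"y":0,"z":0,"wx":0,"wy":0,"wz":0}]' 1
```

```text
time_s: 19.1
eef_pos: [0.4792, 0.1441, 0.0392]
orientation: [[0.984, 0.175, 0.017], [0.175, -0.984, 0.001], [0.016, 0.002, -1.0]]
ft_force: [-6.1, -1.3, 3.3]
finger_gap: -0.0002
gripper_force: 2.6
```

```bash
python3 -m inch '[{"x":0.0003,"y":0,"z":0,"wx":0,"wy":0,"wz":0},{"x":0.0003,"y":0,"z":0,"wx":0,"wy":0,"wz":0},{"x":0,"y":0,"z":0,"wx":0,"wy":0,"wz":0},{"x":0,"y":0,"z":0,"wx":0,"wy":0,"wz":0},{"x":0,"y":0,"z":0,"wx":0,"wy":0,"wz":0},{"x":0,"y":0,"z":0,"wx":0,"wy":0,"wz":0},{"x":0,"y":0,"z":0,"wx":0,"wy":0,"wz":0},{"x":0,"y":0,"z":0,"wx":0,"wy":0,"wz":0},{"x":0,"y":0,"z":0,"wx":0,"wy":0,"wz":0},{"x":0,"y":0,"z":0,"wx":0,"wy":0,"wz":0}]' 1
```

```text
time_s: 19.93
eef_pos: [0.4792, 0.1441, 0.0392]
orientation: [[0.984, 0.175, 0.015], [0.175, -0.985, 0.001], [0.015, 0.002, -1.0]]
ft_force: [-5.7, -0.9, 4.1]
finger_gap: -0.0001
gripper_force: 3.1
```

```bash
python3 -m inch '[{"x":0.0003,"y":0,"z":0,"wx":0,"wy":0,"wz":0},{"x":0.0003,"y":0,"z":0,"wx":0,"wy":0,"wz":0},{"x":0.0003,"y":0,"z":0,"wx":0,"wy":0,"wz":0},{"x":0,"y":0,"z":0,"wx":0,"wy":0,"wz":0},{"x":0,"y":0,"z":0,"wx":0,"wy":0,"wz":0},{"x":0,"y":0,"z":0,"wx":0,"wy":0,"wz":0},{"x":0,"y":0,"z":0,"wx":0,"wy":0,"wz":0},{"x":0,"y":0,"z":0,"wx":0,"wy":0,"wz":0},{"x":0,"y":0,"z":0,"wx":0,"wy":0,"wz":0},{"x":0,"y":0,"z":0,"wx":0,"wy":0,"wz":0}]' 1; python3 -c "
from h import *
s=manip.get_state();print(s['joint_positions'].round(3),s['joint_torque'].round(2))"
```

```text
time_s: 20.77
eef_pos: [0.4792, 0.1441, 0.0392]
orientation: [[0.984, 0.175, 0.014], [0.175, -0.985, 0.0], [0.014, 0.002, -1.0]]
ft_force: [-8.2, -1.3, 6.0]
finger_gap: 0.0001
gripper_force: 3.8
[-0.491  0.747  0.21   2.091 -0.437  0.331 -1.316] [  0.37 -48.53   4.09 -11.73  -0.22  -2.52   0.  ]
```

Firm against the stop (8 N), but the tool is also pressing down 6 N, which adds V friction. I'll relieve the vertical and add a little push.

```bash
python3 -m inch '[{"x":0,"y":0,"z":-0.0005,"wx":0,"wy":0,"wz":0},{"x":0,"y":0,"z":-0.0005,"wx":0,"wy":0,"wz":0},{"x":0.0003,"y":0,"z":-0.0005,"wx":0,"wy":0,"wz":0},{"x":0.0003,"y":0,"z":0,"wx":0,"wy":0,"wz":0},{"x":0,"y":0,"z":0,"wx":0,"wy":0,"wz":0},{"x":0,"y":0,"z":0,"wx":0,"wy":0,"wz":0},{"x":0,"y":0,"z":0,"wx":0,"wy":0,"wz":0},{"x":0,"y":0,"z":0,"wx":0,"wy":0,"wz":0},{"x":0,"y":0,"z":0,"wx":0,"wy":0,"wz":0},{"x":0,"y":0,"z":0,"wx":0,"wy":0,"wz":0}]' 1
```

```text
time_s: 21.6
eef_pos: [0.4792, 0.1442, 0.04]
orientation: [[0.984, 0.175, 0.012], [0.176, -0.984, -0.0], [0.012, 0.002, -1.0]]
ft_force: [-6.3, -1.5, -0.2]
finger_gap: -0.0001
gripper_force: 3.5
```

```bash
python3 -m inch '[{"x":0.0003,"y":0,"z":0,"wx":0,"wy":0,"wz":0},{"x":0.0003,"y":0,"z":0,"wx":0,"wy":0,"wz":0},{"x":0.0003,"y":0,"z":0,"wx":0,"wy":0,"wz":0},{"x":0.0003,"y":0,"z":0,"wx":0,"wy":0,"wz":0},{"x":0,"y":0,"z":0,"wx":0,"wy":0,"wz":0},{"x":0,"y":0,"z":0,"wx":0,"wy":0,"wz":0},{"x":0,"y":0,"z":0,"wx":0,"wy":0,"wz":0},{"x":0,"y":0,"z":0,"wx":0,"wy":0,"wz":0},{"x":0,"y":0,"z":0,"wx":0,"wy":0,"wz":0},{"x":0,"y":0,"z":0,"wx":0,"wy":0,"wz":0}]' 1
```

```text
time_s: 22.43
eef_pos: [0.4792, 0.1442, 0.0398]
orientation: [[0.984, 0.176, 0.01], [0.176, -0.984, -0.0], [0.01, 0.002, -1.0]]
ft_force: [-8.0, -1.1, -0.3]
finger_gap: -0.0001
gripper_force: 4.3
```

```bash
python3 -m inch '[{"x":0.0003,"y":0,"z":0,"wx":0,"wy":0,"wz":0},{"x":0.0003,"y":0,"z":0,"wx":0,"wy":0,"wz":0},{"x":0.0003,"y":0,"z":0,"wx":0,"wy":0,"wz":0},{"x":0,"y":0,"z":0,"wx":0,"wy":0,"wz":0},{"x":0,"y":0,"z":0,"wx":0,"wy":0,"wz":0},{"x":0,"y":0,"z":0,"wx":0,"wy":0,"wz":0},{"x":0,"y":0,"z":0,"wx":0,"wy":0,"wz":0},{"x":0,"y":0,"z":0,"wx":0,"wy":0,"wz":0},{"x":0,"y":0,"z":0,"wx":0,"wy":0,"wz":0},{"x":0,"y":0,"z":0,"wx":0,"wy":0,"wz":0}]' 1 && python3 -m inch '[{"x":-0.001,"y":0,"z":0,"wx":0,"wy":0,"wz":0},{"x":-0.001,"y":0,"z":0,"wx":0,"wy":0,"wz":0},{"x":-0.001,"y":0,"z":0,"wx":0,"wy":0,"wz":0},{"x":-0.002,"y":0,"z":0,"wx":0,"wy":0,"wz":0},{"x":-0.003,"y":0,"z":0,"wx":0,"wy":0,"wz":0},{"x":-0.004,"y":0,"z":0,"wx":0,"wy":0,"wz":0},{"x":-0.004,"y":0,"z":0,"wx":0,"wy":0,"wz":0},{"x":-0.004,"y":0,"z":0,"wx":0,"wy":0,"wz":0},{"x":0,"y":0,"z":0,"wx":0,"wy":0,"wz":0},{"x":0,"y":0,"z":0,"wx":0,"wy":0,"wz":0}]' 1
```

```text
time_s: 23.27
eef_pos: [0.4792, 0.1442, 0.0397]
orientation: [[0.984, 0.176, 0.008], [0.176, -0.984, -0.001], [0.008, 0.002, -1.0]]
ft_force: [-9.4, -1.5, -0.4]
finger_gap: -0.0001
gripper_force: 4.9
time_s: 24.1
eef_pos: [0.4648, 0.1415, 0.0407]
orientation: [[0.984, 0.175, 0.019], [0.175, -0.985, 0.001], [0.019, 0.002, -1.0]]
ft_force: [-0.8, 0.4, 0.4]
finger_gap: 0.0003
gripper_force: 0.0
```

Backed off 15 mm. Now to rise clear and check the barrel with one look.

```bash
python3 -m inch '[{"x":0,"y":0,"z":-0.02,"wx":0,"wy":0,"wz":0},{"x":0,"y":0,"z":-0.03,"wx":0,"wy":0,"wz":0},{"x":0,"y":0,"z":-0.03,"wx":0,"wy":0,"wz":0},{"x":0,"y":0,"z":-0.03,"wx":0,"wy":0,"wz":0},{"x":0.02,"y":0,"z":-0.02,"wx":0,"wy":0,"wz":0},{"x":0.03,"y":0,"z":0,"wx":0,"wy":0,"wz":0},{"x":0.03,"y":0,"z":0,"wx":0,"wy":0,"wz":0},{"x":0,"y":0,"z":0,"wx":0,"wy":0,"wz":0},{"x":0,"y":0,"z":0,"wx":0,"wy":0,"wz":0},{"x":0,"y":0,"z":0,"wx":0,"wy":0,"wz":0}]' 1; python3 - <<'E'
from h import *
im=manip.read_camera("wrist");cv2.imwrite("pics/w8.png",im)
E
```

```text
time_s: 24.93
eef_pos: [0.54, 0.1551, 0.1715]
orientation: [[0.984, 0.175, 0.017], [0.175, -0.985, 0.0], [0.017, 0.003, -1.0]]
ft_force: [-0.2, 0.2, 0.1]
finger_gap: 0.0002
gripper_force: 0.0
```

View pics/w8.png

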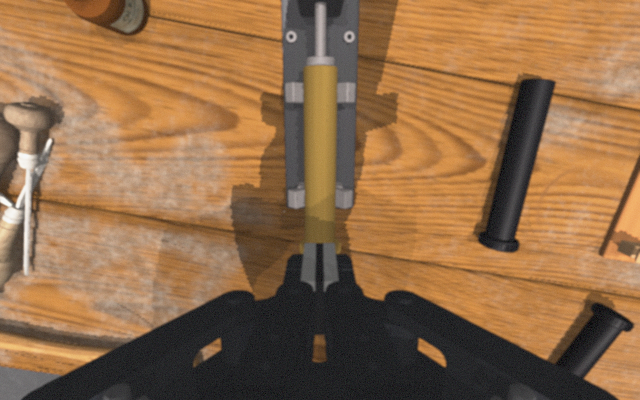

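The barrel lies straight in both Vs, its plain end (320,66) touching the stop disc (320,61). The gripper is clear of it, so I'm handing in.

```bash
python3 -c "
from rig import manip
print(manip.job_done())"
```

```text
the job is handed in; nothing more can be done
None
```

The brass barrel lies in the V-fixture with its collar outside and its plain end against the back stop, pressed home with at most about 9.5 N (wrist reading). The gripper was clear of it in the last look, and I handed the job in at about 25 s; no verdict came back.

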